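# Sweep loose vial caps into the tray's trough

### The arm

A 7-joint arm with a two-finger parallel gripper is mounted at the origin on the work surface. World frame = base frame: x ahead of the robot, y to its left, z up, the work surface at z = 0. Lengths are in m, angles in rad, forces in N, time in s.
With the tool pointing down it reaches from about 0.425 to 0.95 m from the base axis. Payload 16.7 kg.
Tool frame: the origin (TCP) lies at the centre of the arm's flange, where the gripper is bolted on; the fingertips stand 199 mm ahead of it and the grasp point (between the pads) lies 180 mm ahead of it; z points along the fingers, y is the line along which they close (so a half turn about z gives the same grasp; the last joint's range is limited). The gripper opens to 94 mm and grips with 3 to 60 N. Pads are 16 mm wide; open, the fingers measure 119 mm over their backs; the gripper's body (75 mm by 177 mm) begins 78 mm behind the grasp point.
Start: joints at [-1.349, 0.426, 0.074, 1.606, -0.034, 1.111, -0.067], TCP at [0.245, 0.629, 0.405] pointing down, gripper open.
Joint ranges: [-2.85, 2.85], [-0.5, 2.14], [-1.23, 1.37], [0.21, 2.46], [-1.02, 4.16], [0.16, 2.05], [-2.73, 2.73]. Speed limits (rad/s): [1.89, 1.89, 2.39, 2.39, 3.01, 3.01, 3.01].

### API

Orientations are given as a unit quaternion [x, y, z, w].
In Python, from station import readout, vision, bot gives the robot as it stands.
- The arm moves only by the tool apply_moves, never from a script. Its argument "moves" is a list that holds one entry, the list of rows, each a list of 7 numbers: the opening, from -1 (shut) to 1 (fully open), then the shift along the world's x, y, z as a fraction of full scale, then the turn, a rotation vector about the world's x, y, z as a fraction of full scale. A call has 1 to 20 rows; each row is the pose to reach, as a shift and turn from the pose commanded when the call began; what a row does not reach only later rows make up. Full scale, the value 1, is 50 cm for a shift and 0.5 rad for a turn. A row lasts 1/10 s, in which the tool goes at most 50 mm and 8.59 degrees, less where a joint would pass 70% of its speed; a pose out of reach is approached as far as the arm can. A call with a number of a shift or a turn outside -1 to 1 is refused whole. A call with a gripper value outside its range is refused whole. The fingers move at their own pace and stop on an object; "grip_force" is the grip in N (left out, the last holds). Time passes only in rows, so rows that repeat a pose let the fingers close. It gives the time, the measured TCP pose, the force, the opening and the grip force at its end, in the units of the state.
- readout.get_state(): the state, without advancing time (a new reading comes with each control period).
- vision.camera(name): name is "scene" or "side" or "wrist"; returns a dict with "frame" (480x640x3 uint8, red, green, blue), "depth" (480x640 float32, m along the optical axis (not along the pixel's ray), 0 where there is no reading), "fx", "fy", "cx", "cy" (pixels), "dist" ([k1, k2, p1, p2, k3] as OpenCV has them; the pictures are not rectified), "origin" and "attitude" of the camera in the world. Camera axes: x right, y down, z forward; pixel columns grow to the right and rows downward; lengths in m; the calibration is good to about 2 mm. A picture is of the moment at which its call begins.
- bot.close_job(): hands the job in; it is judged then, once.
The state is a dict: "time": time; "qpos": joint angles; "qvel": joint speeds; "joint_torque": joint torques, N m; "tcp_pos": TCP position; "eef_rot": TCP orientation; "contact_force": force on the tool from outside, world axes, zero at the start; "torque": the same for the moment, N m; "grip_width": opening from 0.0 (shut) to 1.0 (fully open); "grip_force": force on a finger pad.
Only numpy, scipy, OpenCV 4.12 (cv2) and the standard library are available. Lean on these libraries where they do the work, as an engineer would, in place of code of your own. Each camera call takes 0.05 s, during which the arm holds its last target. There are 200 camera calls.

### The job

Use the fingers to sweep the three loose caps across the deck of the counting tray and over its open edge, so that all three end up down in the trough along its side. Only push them, do not pick them up, and leave the capped vial standing where it is on the deck, as well as the bottle and the culture box on the bench.

Things in the scene. Friction and masses are not known exactly. Their poses are not given: they have to be found in the camera images.
- tray: dark metal counting tray fixed to the bench, 310 mm (its x) by 330 mm (its y), 48 mm high; origin at bench level, x and y along its sides, z up. Its flat deck, 40 mm above the bench, spans x -150 to 150 and y -150 to 100 mm. 5 mm thick rims stand 8 mm above the deck at y = -150 and x = -150 and 150 mm. At y = 100 mm the deck ends in a plain open edge, with the trough beyond
- trough (a point): middle of the bright metal floor of the tray's trough, at tray x 0, y 135 mm, 6 mm above the bench; axes as the tray's. The trough is 300 mm long (x) and 70 mm wide (y 100 to 170 mm of the tray), open on top, bounded by the 34 mm drop from the deck's edge and by walls up to 48 mm above the bench at its far side and both ends
- cap1: loose screw cap of white plastic lying flat on the tray's deck, a ribbed disc 34 mm across and 14 mm high, 11 to 18 g, sliding freely; origin at the centre of its underside, z up
- cap2: loose screw cap of white plastic lying flat on the tray's deck, a ribbed disc 34 mm across and 14 mm high, 11 to 18 g, sliding freely; origin at the centre of its underside, z up
- cap3: loose screw cap of white plastic lying flat on the tray's deck, a ribbed disc 34 mm across and 14 mm high, 11 to 18 g, sliding freely; origin at the centre of its underside, z up
- vial: capped sample vial standing upright on the deck among the caps: clear body, white cap, 26 mm across, 55 mm tall, 40 g; origin at the centre of its underside, z up. Caps and vial lie one to a lane, in any order: tray x near -90, -30, 30, 90 mm (within 5), tray y -80 to 10 mm
- bottle: white bottle with a red cap standing on the bench to the left of the tray (larger world y), 38 mm across, 75 mm tall, 90 g; origin at the centre of its underside, z up
- culture_box: clear square plant culture box with a lid and a seedling inside, standing on the bench to the right of the tray, 76 by 76 mm and 95 mm high, 250 g; origin at the centre of its underside, z up
There are look-alikes about, which are no part of the job. Leave any blue look-alike of the cap2 alone. What is shaped like the cap3 but yellow is not meant.

How it is judged:
By the outcome, as a careful person would: the job done as asked, in the order asked, and still so for the second after the job is handed in, with the robot touching nothing.
It also fails if it takes over 58 s, if anything falls off the work surface, if the arm or the gripper's body presses on something with over 40 N, if the wrist force passes 120 N, or if a joint passes its speed limit or range.

## Working session

There is one attempt and no reset: what is moved stays moved. The work goes in short steps, Python scripts to look and compute and a tool call to move; the robot and the scene stay as the last step left them, time stands still between calls to the robot, and variables do not carry over. Pictures are saved under pics/ and viewed, at most 10 in all, crops included, and the job is handed in when it is done.

Besides the shell and the picture viewer there is one more tool, called after "Call:" as name([rows], argument=value, ...), one row to a line, values as JSON. apply_moves: Moves the arm, as the interface text tells. Shift numbers are shares of 50 cm and turn numbers shares of 0.5 rad, none past 1 either way. Its arguments: {"type":"object","properties":{"moves":{"type":"array"},"grip_force":{"type":"number"}},"required":["moves"]}

```bash
mkdir -p pics; ls; cat > h.py <<'E'
import numpy as np, cv2
from station import readout, vision, bot
from scipy.spatial.transform import Rotation as R
def cam(n):
    c=vision.camera(n)
    a=np.array(c["attitude"],float)
    c["Rm"]=a if a.shape==(3,3) else R.from_quat(a).as_matrix()
    c["K"]=np.array([[c["fx"],0,c["cx"]],[0,c["fy"],c["cy"]],[0,0,1.]])
    return c
def plane(c,uv,z):
    p=cv2.undistortPoints(np.array(uv,float).reshape(-1,1,2),c["K"],np.array(c["dist"],float)).reshape(-1,2)
    d=np.c_[p,np.ones(len(p))]@c["Rm"].T; o=np.array(c["origin"])
    return o+d*((z-o[2])/d[:,2:3])
def proj(c,P):
    q=(np.atleast_2d(P)-np.array(c["origin"]))@c["Rm"]
    return cv2.projectPoints(q,np.zeros(3),np.zeros(3),c["K"],np.array(c["dist"],float))[0].reshape(-1,2)
def save(n,f): cv2.imwrite("pics/"+n,cv2.cvtColor(f,cv2.COLOR_RGB2BGR))
E
python3 - <<'E'
from h import *
print(readout.get_state())
for n in ("scene","side"):
    c=cam(n); save(n+"1.png",c["frame"]); np.savez(n+"1.npz",**c); print(n,c["origin"],c["attitude"],c["fx"],c["dist"])
E
```

```text
pics
{'time': 0.0, 'qpos': array([-1.34850602,  0.42672572,  0.07386664,  1.60660331, -0.03409782,
        1.11081149, -0.0671149 ]), 'qvel': array([-5.00108379e-04,  1.83141325e-03, -2.95556667e-04,  3.11482018e-05,
        2.35677799e-04, -1.93726784e-03, -2.04951408e-03]), 'joint_torque': array([-1.12374135e-03, -9.35775089e+01,  3.66596237e+00, -4.54197013e+01,
       -4.88292763e-02,  2.01505073e-02,  9.94287234e-05]), 'tcp_pos': array([0.24516934, 0.62870143, 0.40398175]), 'eef_rot': array([ 1.84855692e-01,  9.82765465e-01, -6.40413605e-04, -6.79772104e-05]), 'contact_force': array([-0.09156701,  0.37212455,  0.0401474 ]), 'torque': array([ 0.00687469, -0.02386169, -0.01498954]), 'grip_force': 0.0, 'grip_width': 0.9949126859381587}
scene [0.9609643  0.69835708 0.73910002] [ 0.24015764  0.86117434 -0.43369699 -0.11229415] 573.7426344123242 [0.05716062 0.         0.         0.         0.        ]
side [ 0.40576172 -0.79837503  0.66603033] [ 0.89688575 -0.05673743  0.02490359 -0.43790024] 434.8672423311145 [-0.09495372  0.          0.          0.          0.        ]
```

View pics/scene1.png

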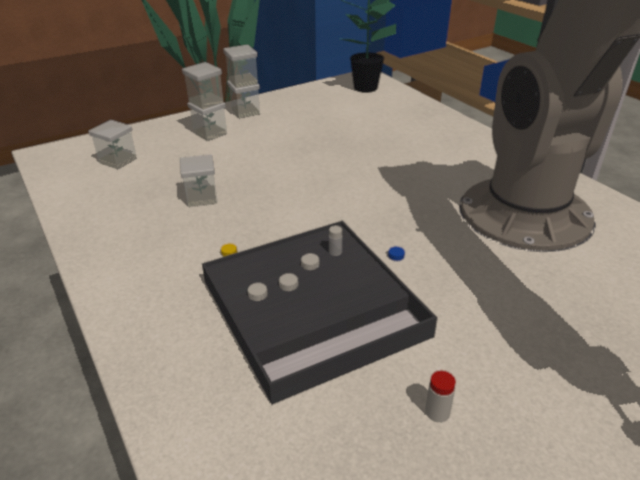

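View pics/side1.png

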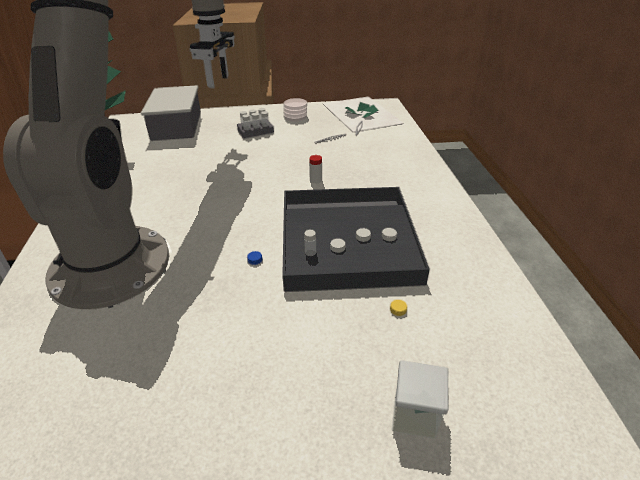

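The scene view shows caps at about (258,292), (289,282) and (310,262), the vial at (336,240), and the trough from (265,365) to (425,320). The side view shows the vial at (310,243) and caps at (338,245), (363,235) and (389,234). The blue and yellow decoys lie outside the tray.

```bash
python3 - <<'E'
from h import *
for n,corn in (("scene",[(203,265),(343,224),(434,320),(275,388)]),("side",[(284,278),(427,272),(401,188),(285,190)])):
    c=dict(np.load(n+"1.npz"))
    f=c["frame"]; hsv=cv2.cvtColor(f,cv2.COLOR_RGB2HSV)
    poly=np.zeros((480,640),np.uint8); cv2.fillConvexPoly(poly,np.array(corn),255)
    # dark tray outline top
    dark=((hsv[...,2]<75)*255).astype(np.uint8)
    print(n,"corners",plane(c,corn,.048).round(4).tolist())
    m=((hsv[...,2]>110)&(poly>0)).astype(np.uint8)
    k,l,s,ce=cv2.connectedComponentsWithStats(m)
    for i in range(1,k):
        if s[i,4]>40: print(s[i],ce[i].round(1),"z.047:",plane(c,ce[i],.047)[0].round(4),"z.054",plane(c,ce[i],.054)[0].round(4))
E
```

```text
scene corners [[0.713, -0.1502, 0.048], [0.4106, -0.1231, 0.048], [0.4353, 0.1953, 0.048], [0.7318, 0.1821, 0.048]]
[329 226  13  23 169] [336.5 234.7] z.047: [ 0.442  -0.0993  0.047 ] z.054 [ 0.4472 -0.0913  0.054 ]
[301 253  18  17 217] [310.2 260.5] z.047: [ 0.5308 -0.0547  0.047 ] z.054 [ 0.5352 -0.0471  0.054 ]
[279 273  19  18 242] [288.7 281. ] z.047: [ 0.5955 -0.0235  0.047 ] z.054 [ 0.5992 -0.0162  0.054 ]
[248 283  19  18 257] [257.4 290.8] z.047: [ 0.6568 -0.0296  0.047 ] z.054 [ 0.6599 -0.0222  0.054 ]
[ 263  310  155   71 2700] [337.8 344.9] z.047: [0.6042 0.1578 0.047 ] z.054 [0.6078 0.1632 0.054 ]
side corners [[0.4084, -0.1468, 0.048], [0.7052, -0.1678, 0.048], [0.7398, 0.1604, 0.048], [0.4305, 0.1907, 0.048]]
[399 188  10  24  42] [403.6 197.7] z.047: [0.7342 0.1146 0.047 ] z.054 [0.7305 0.1043 0.054 ]
[304 229  12   8  68] [309.5 232.8] z.047: [ 0.4761 -0.0016  0.047 ] z.054 [ 0.4753 -0.0106  0.054 ]
[356 228  15  10 111] [363.  232.2] z.047: [ 0.5999 -0.0158  0.047 ] z.054 [ 0.5978 -0.0246  0.054 ]
[382 228  15  10 112] [389.1 232. ] z.047: [ 0.6605 -0.0229  0.047 ] z.054 [ 0.6577 -0.0317  0.054 ]
[330 238  15  10 120] [337.3 242.8] z.047: [ 0.5345 -0.0464  0.047 ] z.054 [ 0.533  -0.0549  0.054 ]
```

Call:
apply_moves([
  [[-0.57,0.04,-0.05,0,0,0,-0.07],[-0.57,0.1,-0.12,0,0,0,-0.17],[-0.57,0.16,-0.19,0,0,0,-0.27],[-0.57,0.22,-0.26,0,0,0,-0.38],[-0.57,0.28,-0.34,0,0,0,-0.48],[-0.57,0.34,-0.41,0,0,0,-0.58],[-0.57,0.4,-0.48,0,0,0,-0.69],[-0.57,0.45,-0.54,0,0,0,-0.78],[-0.57,0.49,-0.58,0,0,0,-0.83],[-0.57,0.5,-0.6,0,0,0,-0.86],[-0.57,0.5,-0.6,0,0,0,-0.86],[-0.57,0.5,-0.6,0,0,0,-0.86]],
])

```text
time: 1.3
tcp_pos: [0.4944, 0.3299, 0.4045]
eef_rot: [0.39, 0.921, -0.0, -0.0]
contact_force: [-0.2, 0.5, 1.3]
grip_width: 0.217
grip_force: 0.0
```

Call:
apply_moves([
  [[-0.57,0.01,-0.05,0,0,0,-0.08],[-0.57,0.03,-0.13,-0.02,0,0,-0.2],[-0.57,0.04,-0.21,-0.05,0,0,-0.32],[-0.57,0.05,-0.29,-0.08,0,0,-0.44],[-0.57,0.06,-0.37,-0.1,0,0,-0.55],[-0.57,0.07,-0.45,-0.12,0,0,-0.66],[-0.57,0.08,-0.52,-0.14,0,0,-0.76],[-0.57,0.08,-0.57,-0.15,0,0,-0.82],[-0.57,0.08,-0.6,-0.16,0,0,-0.86],[-0.57,0.08,-0.6,-0.16,0,0,-0.86],[-0.57,0.08,-0.6,-0.16,0,0,-0.86]],
])

```text
time: 2.4
tcp_pos: [0.5352, 0.0301, 0.3247]
eef_rot: [0.577, 0.817, 0.0, -0.0]
contact_force: [0.1, 0.4, 0.7]
grip_width: 0.214
grip_force: 0.0
```

Call:
apply_moves([
  [[-0.57,0,-0.03,0,0,0,-0.1],[-0.57,0,-0.08,0,0,0,-0.26],[-0.57,-0.01,-0.13,0,0,0,-0.42],[-0.57,-0.01,-0.18,0,0,0,-0.58],[-0.57,-0.01,-0.22,0,0,0,-0.72],[-0.57,-0.012,-0.245,0,0,0,-0.82],[-0.57,-0.012,-0.246,0,0,0,-0.85],[-0.57,-0.012,-0.246,0,0,0,-0.85]],
])

```text
time: 3.2
tcp_pos: [0.5293, -0.0939, 0.3245]
eef_rot: [0.737, 0.676, -0.0, -0.0]
contact_force: [-0.9, 1.0, -0.6]
grip_width: 0.217
grip_force: 0.0
```

```bash
python3 - <<'E'
from h import *
a=cam("wrist"); save("w1.png",a["frame"]); np.savez("wrist1.npz",**a)
s=readout.get_state(); print(s["tcp_pos"],s["eef_rot"],s["grip_width"],a["origin"],a["attitude"])
E
```

```text
[ 0.52940885 -0.09337543  0.32450169] [ 7.36381737e-01  6.76566251e-01 -2.10761501e-05 -2.13024220e-04] 0.21357808930218472 [ 0.53591359 -0.02495609  0.30426812] [ 0.99189257 -0.04260477 -0.00562276  0.11959242]
```

View pics/w1.png

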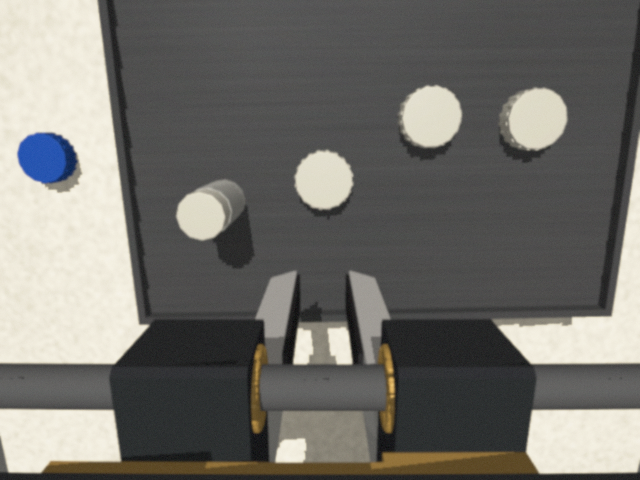

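The wrist view is square to the tray. The vial top is at (202,215) and the caps at (324,180), (431,116) and (535,119). The back rim corners are near (142,322) and (610,314).

```bash
python3 - <<'E'
from h import *
c=dict(np.load("wrist1.npz"))
pts=plane(c,[(324,180),(431,116),(535,119)],.054); v=plane(c,[(202,215)],.095)
co=plane(c,[(142,322),(610,314)],.048)
rim=plane(c,[(113,60),(632,120)],.048)
print(pts.round(4).tolist(),v.round(4),co.round(4).tolist(),np.linalg.norm(co[1]-co[0]))
d=co[1]-co[0]; t=np.arctan2(d[1],d[0]); print("yaw deg",np.degrees(t))
X=np.array([np.cos(t),np.sin(t)]);Y=np.array([-X[1],X[0]])
o=co[:,:2].mean(0)+.155*Y; print("origin",o.round(4))
for p in [*pts,*v]: print(((p[:2]-o)@X).round(4),((p[:2]-o)@Y).round(4))
for y in (-.1,.1): print(y,[(o+x*X+y*Y).round(4).tolist() for x in ((pts[:,:2]-o)@X)])
E
```

```text
[[0.5343, -0.0517, 0.054], [0.5978, -0.0208, 0.054], [0.6569, -0.0274, 0.054]] [[ 0.4723 -0.0595  0.095 ]] [[0.4079, -0.1342, 0.048], [0.713, -0.155, 0.048]] 0.30580478487264834
yaw deg -3.892881708891926
origin [0.571 0.01 ]
-0.0324 -0.0641
0.0289 -0.029
0.0883 -0.0315
-0.0937 -0.076
-0.1 [[0.5319, -0.0876], [0.593, -0.0917], [0.6522, -0.0957]]
0.1 [[0.5455, 0.112], [0.6065, 0.1078], [0.6658, 0.1038]]
```

Call:
apply_moves([
  [[-0.57,0.002,0,-0.03,0,0,0],[-0.57,0.002,0,-0.08,0,0,0],[-0.57,0.002,0,-0.12,0,0,0],[-0.57,0.002,0,-0.145,0,0,0],[-0.57,0.002,0,-0.16,0,0,0],[-0.57,0.002,0,-0.16,0,0,0]],
])

```text
time: 3.85
tcp_pos: [0.5301, -0.0939, 0.2438]
eef_rot: [0.737, 0.676, -0.001, -0.0]
contact_force: [-0.2, -0.3, -0.1]
grip_width: 0.215
grip_force: 0.0
```

Call:
apply_moves([
  [[-0.57,0.001,0.01,0,0,0,0],[-0.57,0.003,0.03,0,0,0,0],[-0.57,0.004,0.05,0,0,0,0],[-0.57,0.006,0.075,0,0,0,0],[-0.57,0.008,0.1,0,0,0,0],[-0.57,0.01,0.125,0,0,0,0],[-0.57,0.012,0.15,0,0,0,0],[-0.57,0.014,0.175,0,0,0,0],[-0.57,0.016,0.2,0,0,0,0],[-0.57,0.018,0.225,0,0,0,0],[-0.57,0.02,0.25,0,0,0,0],[-0.57,0.022,0.275,0,0,0,0],[-0.57,0.024,0.3,0,0,0,0],[-0.57,0.026,0.32,0,0,0,0],[-0.57,0.027,0.34,0,0,0,0],[-0.57,0.029,0.36,0,0,0,0],[-0.57,0.03,0.38,0,0,0,0],[-0.57,0.032,0.4,0,0,0,0],[-0.57,0.033,0.42,0,0,0,0],[-0.57,0.034,0.43,0,0,0,0]],
])

```text
time: 5.85
tcp_pos: [0.5473, 0.1221, 0.2446]
eef_rot: [0.737, 0.676, 0.0, -0.0]
contact_force: [0.3, 0.3, 0.4]
grip_width: 0.218
grip_force: 0.0
```

Call:
apply_moves([
  [[-0.57,0,0,0,0,0,0],[-0.57,0,0,0.03,0,0,0],[-0.57,0,0,0.08,0,0,0],[-0.57,0,0,0.13,0,0,0],[-0.57,0,0,0.16,0,0,0],[-0.57,0,0,0.16,0,0,0]],
])

```text
time: 6.45
tcp_pos: [0.5478, 0.1204, 0.3271]
eef_rot: [0.737, 0.676, 0.002, 0.0]
contact_force: [-0.1, 0.2, -0.3]
grip_width: 0.214
grip_force: 0.0
```

```bash
python3 - <<'E'
from h import *
a=cam("scene"); b=cam("wrist")
save("m2.png",np.hstack([cv2.resize(a["frame"][200:420,180:460],(400,314)),cv2.resize(b["frame"],(400,314))]))
for n,c in(("scene2",a),("wrist2",b)): np.savez(n+".npz",**c)
E
```

```text
(no output)
```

View pics/m2.png

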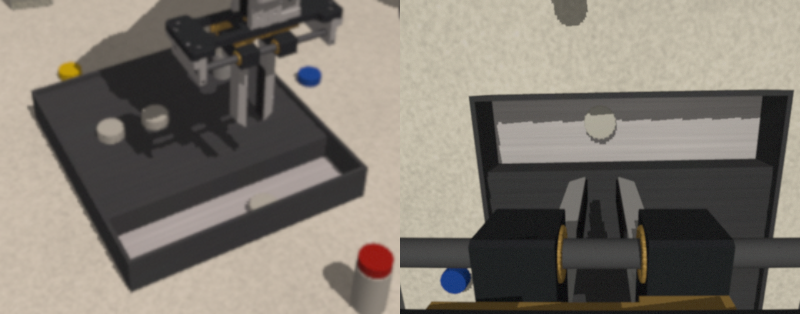

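Cap A lies in the trough, at (600,125) in the right half, and the other two caps have not moved. Next is B.

Call:
apply_moves([
  [[-0.57,0.01,-0.03,0,0,0,0],[-0.57,0.03,-0.1,0,0,0,0],[-0.57,0.05,-0.18,0,0,0,0],[-0.57,0.07,-0.26,0,0,0,0],[-0.57,0.085,-0.33,0,0,0,0],[-0.57,0.095,-0.373,0,0,0,0],[-0.57,0.095,-0.373,-0.01,0,0,0],[-0.57,0.095,-0.373,-0.04,0,0,0],[-0.57,0.095,-0.373,-0.09,0,0,0],[-0.57,0.095,-0.373,-0.13,0,0,0],[-0.57,0.095,-0.373,-0.155,0,0,0],[-0.57,0.095,-0.373,-0.16,0,0,0],[-0.57,0.095,-0.373,-0.16,0,0,0]],
])

```text
time: 7.85
tcp_pos: [0.5947, -0.0652, 0.2442]
eef_rot: [0.737, 0.676, -0.0, -0.0]
contact_force: [0.7, -0.3, 0.2]
grip_width: 0.211
grip_force: 0.0
```

Call:
apply_moves([
  [[-0.57,0.001,0.01,0,0,0,0],[-0.57,0.002,0.025,0,0,0,0],[-0.57,0.003,0.045,0,0,0,0],[-0.57,0.005,0.065,0,0,0,0],[-0.57,0.007,0.085,0,0,0,0],[-0.57,0.008,0.105,0,0,0,0],[-0.57,0.01,0.125,0,0,0,0],[-0.57,0.011,0.145,0,0,0,0],[-0.57,0.013,0.165,0,0,0,0],[-0.57,0.014,0.185,0,0,0,0],[-0.57,0.016,0.205,0,0,0,0],[-0.57,0.017,0.225,0,0,0,0],[-0.57,0.019,0.245,0,0,0,0],[-0.57,0.02,0.265,0,0,0,0],[-0.57,0.022,0.285,0,0,0,0],[-0.57,0.023,0.305,0,0,0,0],[-0.57,0.025,0.325,0,0,0,0],[-0.57,0.026,0.345,0,0,0,0],[-0.57,0.028,0.365,0,0,0,0],[-0.57,0.029,0.374,0,0,0,0]],
])

```text
time: 9.85
tcp_pos: [0.6093, 0.1227, 0.2446]
eef_rot: [0.737, 0.676, 0.0, -0.0]
contact_force: [0.5, -0.2, 0.2]
grip_width: 0.217
grip_force: 0.0
```

Call:
apply_moves([
  [[-0.57,0,0,0,0,0,0],[-0.57,0,0,0.03,0,0,0],[-0.57,0,0,0.08,0,0,0],[-0.57,0,0,0.13,0,0,0],[-0.57,0,0,0.16,0,0,0],[-0.57,0,0,0.16,0,0,0]],
])

```text
time: 10.45
tcp_pos: [0.6098, 0.1208, 0.3273]
eef_rot: [0.737, 0.676, 0.002, 0.001]
contact_force: [-0.3, 0.6, 0.0]
grip_width: 0.215
grip_force: 0.0
```

```bash
python3 - <<'E'
from h import *
a=cam("scene"); b=cam("wrist")
save("m3.png",np.hstack([cv2.resize(a["frame"][200:420,180:460],(400,314)),cv2.resize(b["frame"],(400,314))]))
E
```

```text
(no output)
```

View pics/m3.png

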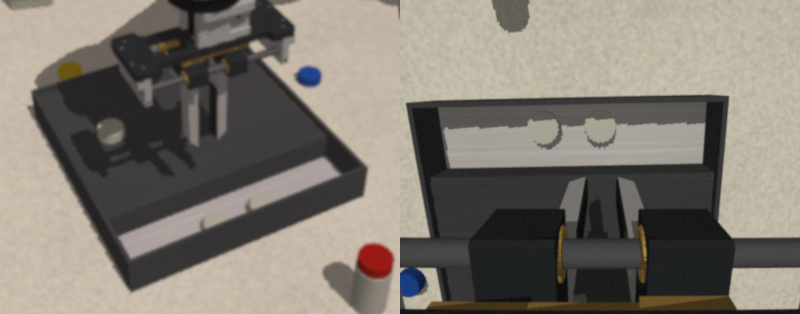

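Two caps now lie in the trough, at (545,130) and (600,127). Cap C is still at its place on the deck.

Call:
apply_moves([
  [[-0.57,0.01,-0.03,0,0,0,0],[-0.57,0.03,-0.1,0,0,0,0],[-0.57,0.05,-0.18,0,0,0,0],[-0.57,0.07,-0.26,0,0,0,0],[-0.57,0.085,-0.34,0,0,0,0],[-0.57,0.09,-0.387,0,0,0,0],[-0.57,0.09,-0.387,-0.01,0,0,0],[-0.57,0.09,-0.387,-0.04,0,0,0],[-0.57,0.09,-0.387,-0.09,0,0,0],[-0.57,0.09,-0.387,-0.13,0,0,0],[-0.57,0.09,-0.387,-0.155,0,0,0],[-0.57,0.09,-0.387,-0.16,0,0,0],[-0.57,0.09,-0.387,-0.16,0,0,0]],
])

```text
time: 11.85
tcp_pos: [0.6542, -0.0718, 0.2443]
eef_rot: [0.737, 0.676, -0.0, -0.0]
contact_force: [-0.6, -0.4, -0.1]
grip_width: 0.213
grip_force: 0.0
```

Call:
apply_moves([
  [[-0.57,0.001,0.01,0,0,0,0],[-0.57,0.002,0.025,0,0,0,0],[-0.57,0.003,0.045,0,0,0,0],[-0.57,0.005,0.065,0,0,0,0],[-0.57,0.007,0.085,0,0,0,0],[-0.57,0.008,0.105,0,0,0,0],[-0.57,0.01,0.125,0,0,0,0],[-0.57,0.011,0.145,0,0,0,0],[-0.57,0.013,0.165,0,0,0,0],[-0.57,0.014,0.185,0,0,0,0],[-0.57,0.016,0.205,0,0,0,0],[-0.57,0.017,0.225,0,0,0,0],[-0.57,0.019,0.245,0,0,0,0],[-0.57,0.02,0.265,0,0,0,0],[-0.57,0.022,0.285,0,0,0,0],[-0.57,0.023,0.305,0,0,0,0],[-0.57,0.025,0.325,0,0,0,0],[-0.57,0.026,0.345,0,0,0,0],[-0.57,0.028,0.365,0,0,0,0],[-0.57,0.03,0.384,0,0,0,0]],
])

```text
time: 13.85
tcp_pos: [0.6693, 0.1208, 0.2447]
eef_rot: [0.737, 0.676, 0.0, -0.0]
contact_force: [0.1, -0.7, -0.8]
grip_width: 0.218
grip_force: 0.0
```

Call:
apply_moves([
  [[-0.57,0,0,0,0,0,0],[-0.57,0,0,0.03,0,0,0],[-0.57,0,0,0.08,0,0,0],[-0.57,0,0,0.13,0,0,0],[-0.57,0,0,0.18,0,0,0],[-0.57,0,0,0.2,0,0,0],[-0.57,0,0,0.2,0,0,0],[-0.57,0,0,0.2,0,0,0]],
])

```text
time: 14.65
tcp_pos: [0.669, 0.1197, 0.3442]
eef_rot: [0.737, 0.676, -0.0, -0.0]
contact_force: [-0.4, 0.4, 0.3]
grip_width: 0.218
grip_force: 0.0
```

```bash
python3 - <<'E'
from h import *
a=cam("side"); b=cam("wrist")
save("m4.png",np.hstack([cv2.resize(a["frame"][120:440,220:480],(400,492)),cv2.resize(b["frame"],(400,300),interpolation=cv2.INTER_AREA)[np.r_[0:300,[299]*192]]]))
E
```

```text
(no output)
```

View pics/m4.png

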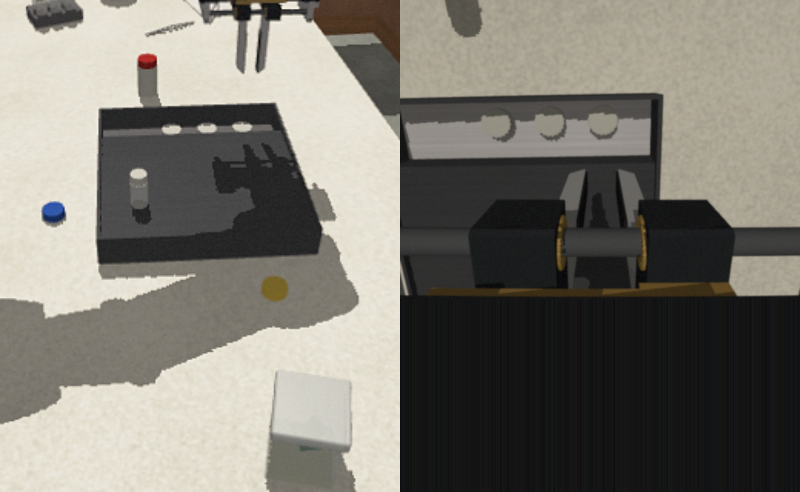

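All three caps lie in the trough, at (498,123), (551,122) and (603,122). The vial at (139,188), the bottle and the culture box all stand as before, and the fingers are clear.

```bash
python3 -c "
from station import bot
print(bot.close_job())"
```

```text
the job is handed in; nothing more can be done
None
```

All three white caps were swept over the open edge into the trough, with the vial, bottle and culture box left standing in place, and the job was handed in at about 15 s of the 58 s allowed.

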